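# Gauge three spacers by pinching and seat the thin one in the fixture

### The arm

A 6-joint arm with a two-finger parallel gripper is mounted at the origin on the work surface; the furniture and walls round the work are solid. World frame = base frame: x ahead of the robot, y to its left, z up, the work surface at z = 0. Lengths are in mm, angles in rad, forces in N, time in s.
With the tool pointing down it reaches from about 325 to 1000 mm from the base axis. Payload 5.1 kg.
Tool frame: the origin (TCP) lies at the very end of the fingers, on their centre line; the grasp point (between the pads) lies 19 mm behind it; z points along the fingers, y is the line along which they close (so a half turn about z gives the same grasp; the last joint's range is limited). The gripper opens to 85 mm and grips with 20 to 120 N. Pads are 22 mm wide; open, the fingers measure 114 mm over their backs; the gripper's body (76 mm by 85 mm) begins 54 mm behind the grasp point. The pads swing forward as they close: fully open they stand 13 mm farther back than shut.
Start: joints at [-1.218, 0.124, 1.65, -0, 1.367, -0.083], TCP at [274.356, -589.248, 206.722] pointing down, gripper open.
Joint ranges: [-2.61, 2.61], [-1.02, 2.33], [0.03, 2.71], [-1.35, 4.49], [0.32, 2.68], [-2.91, 2.91]. Speed limits (rad/s): [2.57, 2.57, 3.14, 3.14, 3.14, 3.14].

### API

Orientations are given as a unit quaternion [w, x, y, z].
In Python, from bench import r gives the robot as it stands.
- The arm moves only by the shell command python3 -m handwheel 'ROWS' [OPENING] [FORCE]. ROWS is JSON, a list of rows, each a list of 2 entries, a list of its own where there are three numbers: the shift along the world's x, y, z in cm, then the turn about the world's z in degrees. In form: [[[x, y, z], twist], ...]. A call has 1 to 10 rows; each row shifts and turns the commanded pose from where the row before left it; what a row does not reach is not made up. A row lasts 1/8 s, in which the tool goes at most 62.5 mm and 10.7 degrees, less where a joint would pass 70% of its speed; a pose out of reach is approached as far as the arm can. A call is refused whole if a number of a shift passes 6.25 or a number of a turn 10.7, either way. A call with a gripper value outside its range is refused whole. OPENING is the opening, from 0 (shut) to 1 (fully open), set as the call begins (- or left out, the last holds). The fingers move at their own pace and stop on an object; FORCE is the grip in N (left out, the last holds). Time passes only in rows, so rows that do not move let the fingers close. It gives the time, the measured TCP pose, the force, the opening and the grip force at its end, in the units of the state.
- r.sense(): the state, without advancing time (a new reading comes with each control period).
- r.snapshot(name): name is "scene" or "top"; returns a dict with "pixels" (400x640x3 uint8, red, green, blue), "depth" (400x640 float32, mm along the optical axis (not along the pixel's ray), 0 where there is no reading), "fx", "fy", "cx", "cy" (pixels), "D" ([k1, k2, p1, p2, k3] as OpenCV has them; the pictures are not rectified), "R" (3x3) and "t" (3): a world point X has camera coordinates R X + t. Camera axes: x right, y down, z forward; pixel columns grow to the right and rows downward; lengths in mm; the calibration is good to about 2 mm. A picture is of the moment at which its call begins.
- r.job_done(): hands the job in; it is judged then, once.
The state is a dict: "time_s": time; "joint_positions": joint angles; "dq": joint speeds; "effort": joint torques, N m; "ee_pos": TCP position; "tcp_rot": TCP orientation; "wrist_force": force on the tool from outside, world axes, zero at the start; "ft_torque": the same for the moment, N m; "opening": opening from 0.0 (shut) to 1.0 (fully open); "grip_force": force on a finger pad.
Only numpy, scipy, OpenCV 4.12 (cv2) and the standard library are available. Lean on these libraries where they do the work, as an engineer would, in place of code of your own. Each camera call takes 0.05 s, during which the arm holds its last target. There are 200 camera calls.

### The job

Three steel spacers stand on the bench and differ only in thickness: find the 11 mm one by pinching them with the gripper where they stand, and leave the other two standing in their places. Lower the 11 mm spacer into the fixture's slot, clear of the stop, until it stands on the slot floor, then slide it along the slot and keep it pressed against the stop for about a second with a steady push of roughly 10 newtons, never forcing it (30 newtons is too much). Leave it let go, upright on the floor of the slot and touching the stop, and do not disturb or tip over anything else on the bench.

Things in the scene. Friction and masses are not known exactly. Their poses are not given: they have to be found in the camera images.
- spacer_a: one of three look-alike plain steel gauge spacers (parallels): flat bar 60 long (its own x), 45 tall (z), standing on edge on the bench; origin at the centre of its underside. Thickness along its own y is 11, 13 or 15 mm: each spacer is one of these, and which one it is is not told by name or place. 0.25 kg
- spacer_b: one of three look-alike plain steel gauge spacers (parallels): flat bar 60 long (its own x), 45 tall (z), standing on edge on the bench; origin at the centre of its underside. Thickness along its own y is 11, 13 or 15 mm: each spacer is one of these, and which one it is is not told by name or place. 0.25 kg
- spacer_c: one of three look-alike plain steel gauge spacers (parallels): flat bar 60 long (its own x), 45 tall (z), standing on edge on the bench; origin at the centre of its underside. Thickness along its own y is 11, 13 or 15 mm: each spacer is one of these, and which one it is is not told by name or place. 0.25 kg
- fixture: fixed steel block, 117 long (own x, from -50 to +67 mm) x 70 wide x 35 high, bolted ears to 50 mm either side (18 high); origin on its underside below the slot. Slot along x at y = 0: 12 wide, floor 15 above the bench, 20 deep, 1.5 mm mouth chamfers, open at x = -50 mm, ending at the stop face at x = +55 mm. A spacer touching the stop has its centre at x = +25 mm
- stop: dark steel stop plate bolted on the +x end of the fixture, rigid, 12 thick x 50 wide, its top 47 above the bench (screw heads to 50); it closes the end of the slot down to the floor; origin in its slot-side face, on the slot's centre line at bench height, axes as the fixture's (the spacer is pushed along +x against it)
- slot_floor (a point): point on the slot floor and its centre line, 60 mm short of the stop face: a good centre for lowering a spacer (its front is then 30 mm from the stop); axes as the fixture's
- tape_measure_1: yellow tape measure, 34 x 80 x 62 mm, bystander; origin at the centre of its underside
- pin_30_1: upright light grey turned pin, 30 mm diameter, 75 tall, bystander; origin at the centre of its underside
- nipple_box_1: small brown cardboard box, 43 x 65 x 37 mm, bystander; origin at the centre of its underside
Mind the look-alikes: they are no part of the job. Leave any purple look-alike of the spacer_a alone.

How it is judged (in metres and radians):
On the way, in this order (a step that is already met when the one before it is completed fails the run):
1. the 11 mm spacer (the only one that goes into the slot) stands on the slot floor, its front at least 5 mm short of the stop (((z of spacer_a in the frame of fixture between 0.012 and 0.0175 m and y of spacer_a in the frame of fixture between -0.002 and 0.002 m and angle between the x axis of spacer_a and the x axis of fixture, either way round below 0.06 rad and angle between spacer_a's own z axis and vertical below 0.06 rad and x of spacer_a in the frame of fixture between -0.04 and 0.02 m) or (z of spacer_b in the frame of fixture between 0.012 and 0.0175 m and y of spacer_b in the frame of fixture between -0.002 and 0.002 m and angle between the x axis of spacer_b and the x axis of fixture, either way round below 0.06 rad and angle between spacer_b's own z axis and vertical below 0.06 rad and x of spacer_b in the frame of fixture between -0.04 and 0.02 m) or (z of spacer_c in the frame of fixture between 0.012 and 0.0175 m and y of spacer_c in the frame of fixture between -0.002 and 0.002 m and angle between the x axis of spacer_c and the x axis of fixture, either way round below 0.06 rad and angle between spacer_c's own z axis and vertical below 0.06 rad and x of spacer_c in the frame of fixture between -0.04 and 0.02 m))), for 0.1 s.
2. the spacer, in the slot, is kept pressed against the stop with 4 to 30 N for at least 0.4 s (((z of spacer_a in the frame of fixture between 0.012 and 0.0175 m and y of spacer_a in the frame of fixture between -0.002 and 0.002 m and angle between the x axis of spacer_a and the x axis of fixture, either way round below 0.06 rad and angle between spacer_a's own z axis and vertical below 0.06 rad and contact force between spacer_a and stop between 4 and 30 N) or (z of spacer_b in the frame of fixture between 0.012 and 0.0175 m and y of spacer_b in the frame of fixture between -0.002 and 0.002 m and angle between the x axis of spacer_b and the x axis of fixture, either way round below 0.06 rad and angle between spacer_b's own z axis and vertical below 0.06 rad and contact force between spacer_b and stop between 4 and 30 N) or (z of spacer_c in the frame of fixture between 0.012 and 0.0175 m and y of spacer_c in the frame of fixture between -0.002 and 0.002 m and angle between the x axis of spacer_c and the x axis of fixture, either way round below 0.06 rad and angle between spacer_c's own z axis and vertical below 0.06 rad and contact force between spacer_c and stop between 4 and 30 N))), for 0.4 s.
At the end, for the whole second after the job is handed in: The 11 mm spacer is released and at rest, upright (within 0.06 rad) on the slot floor (within 2.5 mm), along the slot (within 2 mm and 0.06 rad), its end against the stop (gap under 2.5 mm); the other two spacers stand upright on the bench within 40 mm of where they were (((z of spacer_a in the frame of fixture between 0.012 and 0.0175 m and y of spacer_a in the frame of fixture between -0.002 and 0.002 m and angle between the x axis of spacer_a and the x axis of fixture, either way round below 0.06 rad and angle between spacer_a's own z axis and vertical below 0.06 rad and x of spacer_a in the frame of fixture above 0.0225 m and linear speed of spacer_a below 0.01 m/s and contact force between spacer_a and the fingers below 0.1 N and angle between each of spacer_b, spacer_c's own z axis and vertical below 0.1 rad and height (world z) of each of spacer_b, spacer_c below 0.005 m and distance of each of spacer_b, spacer_c from where it was at the start of the episode below 0.04 m) or (z of spacer_b in the frame of fixture between 0.012 and 0.0175 m and y of spacer_b in the frame of fixture between -0.002 and 0.002 m and angle between the x axis of spacer_b and the x axis of fixture, either way round below 0.06 rad and angle between spacer_b's own z axis and vertical below 0.06 rad and x of spacer_b in the frame of fixture above 0.0225 m and linear speed of spacer_b below 0.01 m/s and contact force between spacer_b and the fingers below 0.1 N and angle between each of spacer_a, spacer_c's own z axis and vertical below 0.1 rad and height (world z) of each of spacer_a, spacer_c below 0.005 m and distance of each of spacer_a, spacer_c from where it was at the start of the episode below 0.04 m) or (z of spacer_c in the frame of fixture between 0.012 and 0.0175 m and y of spacer_c in the frame of fixture between -0.002 and 0.002 m and angle between the x axis of spacer_c and the x axis of fixture, either way round below 0.06 rad and angle between spacer_c's own z axis and vertical below 0.06 rad and x of spacer_c in the frame of fixture above 0.0225 m and linear speed of spacer_c below 0.01 m/s and contact force between spacer_c and the fingers below 0.1 N and angle between each of spacer_a, spacer_b's own z axis and vertical below 0.1 rad and height (world z) of each of spacer_a, spacer_b below 0.005 m and distance of each of spacer_a, spacer_b from where it was at the start of the episode below 0.04 m))); the robot touches nothing.
It fails at once if more than one spacer is away from its place by over 40 mm (distance of each of spacer_a, spacer_b from where it was at the start of the episode above 0.04 m or distance of each of spacer_b, spacer_c from where it was at the start of the episode above 0.04 m or distance of each of spacer_a, spacer_c from where it was at the start of the episode above 0.04 m).
It fails at once if a spacer is tipped over (angle between any of spacer_a, spacer_b, spacer_c's own z axis and vertical above 0.5 rad).
It fails at once if a spacer is pushed against the stop with more than 30 N (contact force between any of spacer_a, spacer_b, spacer_c and stop above 30 N).
It fails at once if a spacer is jammed against the fixture with more than 60 N in all (contact force between any of spacer_a, spacer_b, spacer_c and fixture above 60 N).
It fails at once if the tape measure, the pin or the box is shifted by more than 30 mm (distance of any of tape_measure_1, pin_30_1, nipple_box_1 from where it was at the start of the episode above 0.03 m).
It also fails if it takes over 64 s, if anything falls off the work surface, if the arm or the gripper's body presses on something with over 40 N, if the wrist force passes 120 N, or if a joint passes its speed limit or range.

## Working session

There is one attempt and no reset: what is moved stays moved. The work goes in short steps, Python scripts to look and compute and a shell command to move; the robot and the scene stay as the last step left them, time stands still between calls to the robot, and variables do not carry over. Pictures are saved under pics/ and viewed, at most 10 in all, crops included, and the job is handed in when it is done.

```bash
ls; mkdir -p pics
python3 - <<'E'
from bench import r
import cv2,numpy as np
s=r.sense();print(s)
for n in("scene","top"):
    d=r.snapshot(n);cv2.imwrite(f"pics/{n}0.png",d["pixels"][:,:,::-1]);np.savez(f"{n}0.npz",**d)
    print(n,d["fx"],d["cx"],d["D"],d["R"],d["t"])
E
```

```text
pics
{'time_s': 0.0, 'joint_positions': array([-1.21761112e+00,  1.24530168e-01,  1.65167221e+00, -3.66436276e-05,
        1.36754738e+00, -8.26192449e-02]), 'dq': array([-2.63564358e-05, -2.20178179e-03,  1.93733680e-03,  1.41513451e-04,
       -6.85019128e-05,  1.39740706e-03]), 'effort': array([ 4.87509715e-04, -4.23607457e+01, -3.65452588e+01,  1.68273885e-05,
        6.92033325e-03, -2.42629255e-06]), 'ee_pos': array([ 274.10848808, -588.62991926,  205.43794044]), 'tcp_rot': array([-1.06628242e-03,  9.76351727e-01,  2.16185434e-01, -1.63242457e-04]), 'wrist_force': array([-0.30291092,  0.56254185, -0.27811341]), 'ft_torque': array([ 0.02683228, -0.04919862, -0.02393124]), 'grip_force': 0.0, 'opening': 1.0027070280734764}
scene 449.570782128369 316.8410027393552 [-0.02536985  0.          0.          0.          0.        ] [[-0.72848832 -0.68500629  0.00843529]
 [-0.47160939  0.4925387  -0.73143026]
 [ 0.49687962 -0.53681656 -0.68186408]] [ 352.62455236  211.40212677 1113.16110009]
top 516.1411736393216 322.79476997711765 [-0.06494243  0.          0.          0.          0.        ] [[ 0.00301559 -0.99997787 -0.00593051]
 [-0.97948934 -0.00175885 -0.20148832]
 [ 0.20147343  0.00641648 -0.97947296]] [  83.83813292  406.79045205 1562.18707244]
```

View pics/top0.png

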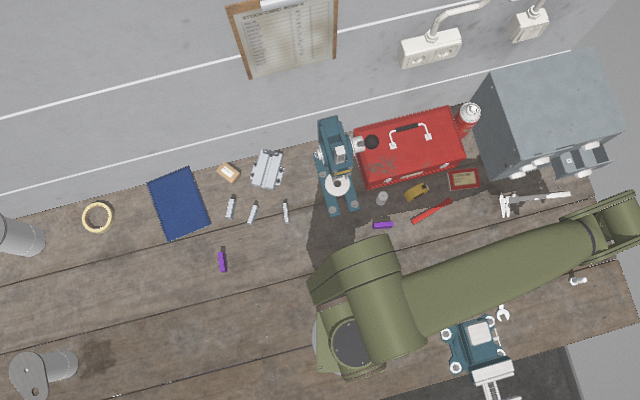

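View pics/scene0.png

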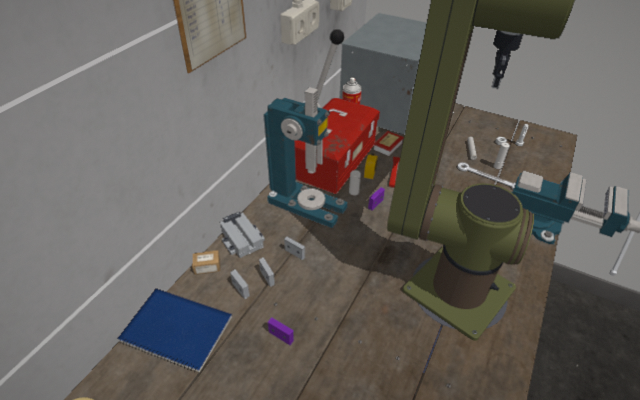

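The top view shows the three grey spacers at about (230,208), (252,212) and (286,211). The fixture is at (267,168), the box at (228,172), the pin at (382,198) and the tape at (417,192), with purple look-alikes at (222,261) and (383,224). In the scene view the spacers are at (239,284), (266,272) and (293,247), and the fixture is at (242,233).

```bash
cat > h.py <<'E'
import numpy as np,cv2
def cloud(d):
    v,u=np.mgrid[0:400,0:640]
    K=np.array([[d["fx"],0,d["cx"]],[0,d["fy"],d["cy"]],[0,0,1.]])
    p=cv2.undistortPoints(np.stack([u,v],-1).reshape(-1,1,2).astype(float),K,np.array(d["D"])).reshape(400,640,2)
    z=d["depth"].astype(float)
    c=np.dstack([p*z[...,None],z])
    return (c-d["t"])@d["R"]
def proj(d,X):
    K=np.array([[d["fx"],0,d["cx"]],[0,d["fy"],d["cy"]],[0,0,1.]])
    return cv2.projectPoints(np.array(X,float).reshape(-1,1,3),cv2.Rodrigues(np.array(d["R"]))[0],np.array(d["t"]),K,np.array(d["D"]))[0].reshape(-1,2)
def rects(P,m,name):
    n,l=cv2.connectedComponents(m.astype(np.uint8),connectivity=8)
    for i in range(1,n):
        q=P[l==i]
        if len(q)<12: continue
        v,u=np.nonzero(l==i)
        (cx,cy),(w,h),a=cv2.minAreaRect(q[:,:2].astype(np.float32))
        if w<h: a-=90
        else: w,h=w,h
        print(name,"px",u.mean().round(),v.mean().round(),"n",len(q),"ctr",round(cx,1),round(cy,1),"mean",q.mean(0).round(1),"size",round(max(w,h),1),round(min(w,h),1),"long-axis deg",round(a,1),"z",np.percentile(q[:,2],[10,50,90]).round(1))
E
python3 - <<'E'
from h import *
for n in("top","scene"):
    d=np.load(n+"0.npz");P=cloud(d)
    x,y,z=P[...,0],P[...,1],P[...,2]
    roi=(x>350)&(x<800)&(y>-50)&(y<480)&(d["depth"]>0)
    print(n,"bench z",np.median(z[roi&(abs(z)<8)]))
    rects(P,roi&(z>39)&(z<50),n+" 45top")
    rects(P,roi&(z>30)&(z<38),n+" 35")
    rects(P,roi&(z>10)&(z<90),n+" all")
E
```

```text
top bench z 0.3120743091995399
top 45top px 342.0 114.0 n 17 ctr 700.4 25.0 mean [701.5  23.4  44.4] size 29.9 4.0 long-axis deg -76.1 z [39.4 44.7 48.8]
top 45top px 310.0 122.0 n 22 ctr 673.0 127.7 mean [673.2 126.9  44.1] size 44.0 4.9 long-axis deg -73.2 z [39.6 43.5 49.7]
top 45top px 287.0 128.0 n 32 ctr 654.3 198.9 mean [654.  199.5  43.9] size 63.9 5.4 long-axis deg -75.3 z [40.  43.5 49.1]
top 45top px 270.0 132.0 n 18 ctr 639.8 255.0 mean [639.3 254.7  44.6] size 39.6 5.1 long-axis deg -72.6 z [40.1 44.7 48.5]
top 45top px 250.0 137.0 n 14 ctr 621.5 320.8 mean [622.1 318.9  45.4] size 28.5 3.0 long-axis deg -69.0 z [41.2 46.6 49.4]
top 45top px 237.0 141.0 n 12 ctr 609.4 360.4 mean [610.3 359.8  45.6] size 24.5 4.2 long-axis deg -73.7 z [42.1 45.7 49.8]
top 45top px 218.0 146.0 n 13 ctr 594.4 420.8 mean [594.  420.9  46.2] size 30.3 3.7 long-axis deg -75.9 z [43.5 46.7 49.5]
top 45top px 206.0 149.0 n 19 ctr 583.7 460.3 mean [583.9 459.5  43.9] size 39.8 3.7 long-axis deg -74.1 z [40.7 43.3 47.8]
top 45top px 266.0 152.0 n 33 ctr 574.9 265.7 mean [574.  264.5  45.2] size 34
[... 6319 characters left out ...]
 [516.  268.   29.6] size 122.9 99.5 long-axis deg -13.7 z [14.1 33.4 37.7]
scene all px 293.0 246.0 n 219 ctr 379.4 201.7 mean [378.5 203.8  32.6] size 57.9 14.9 long-axis deg 10.1 z [16.1 35.3 44.7]
scene all px 206.0 261.0 n 507 ctr 508.0 386.3 mean [502.2 390.7  31. ] size 66.6 49.0 long-axis deg 50.8 z [18.  34.5 37.4]
scene all px 264.0 268.0 n 155 ctr 375.8 303.8 mean [375.4 306.2  36.6] size 57.5 14.6 long-axis deg -16.1 z [17.7 42.6 45.9]
scene all px 239.0 283.0 n 250 ctr 390.8 375.1 mean [386.1 377.7  36.3] size 61.0 16.7 long-axis deg -9.7 z [18.2 42.  45.8]
scene all px 212.0 312.0 n 311 ctr 395.6 460.0 mean [381.4 465.2  12.5] size 89.7 40.3 long-axis deg 0.8 z [10.7 12.3 14.4]
```

Run:
```python
import cv2,numpy as np
a=cv2.imread("pics/top0.png")[135:280,195:395];b=cv2.imread("pics/scene0.png")[180:350,180:400]
cv2.imwrite("pics/cr_top.png",cv2.resize(a,None,fx=4,fy=4,interpolation=cv2.INTER_CUBIC))
cv2.imwrite("pics/cr_sc.png",cv2.resize(b,None,fx=3.5,fy=3.5,interpolation=cv2.INTER_CUBIC))
```

```text
(no output)
```

View pics/cr_top.png

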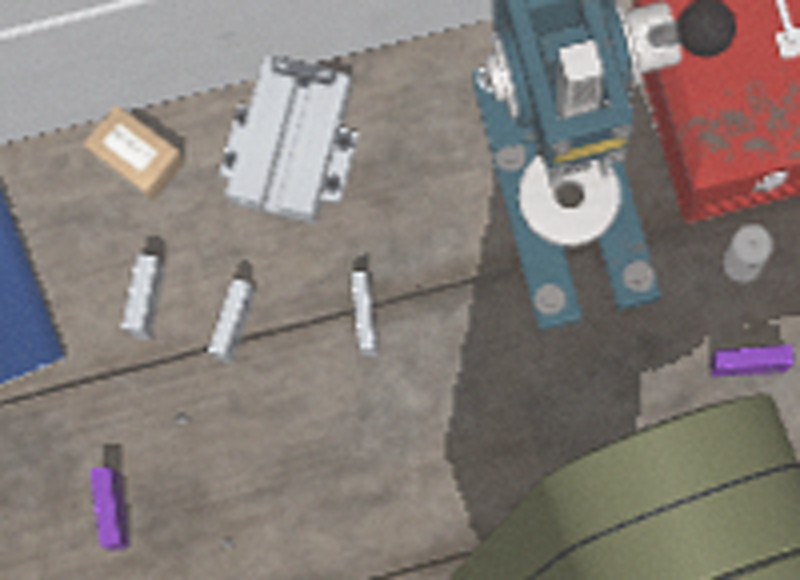

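View pics/cr_sc.png

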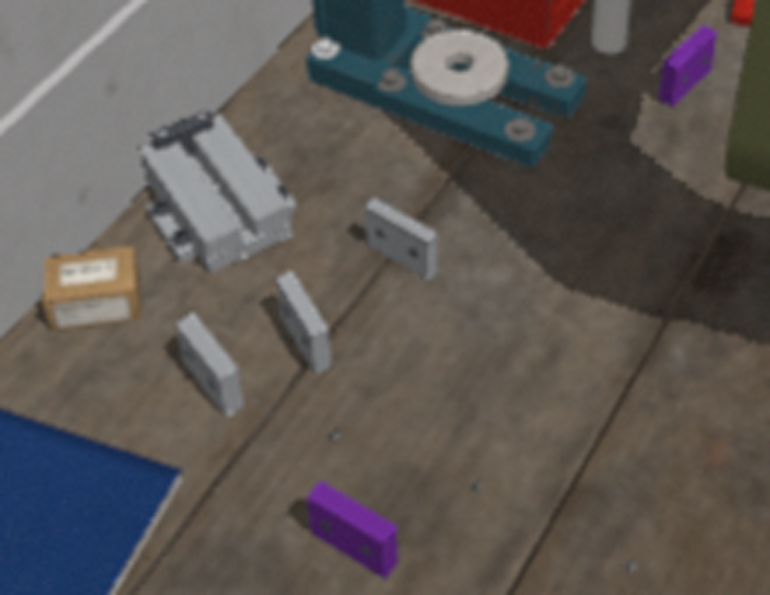

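The close-ups show the three grey spacers, and the slot runs away from the camera towards the dark stop at the far end. The fixture's long axis is at about -13.6°, and its block centre is near (521.5, 263). Next I check the heights along the transit path.

Run:
```python
from h import *
P=np.concatenate([cloud(np.load(n+"0.npz"))[np.load(n+"0.npz")["depth"]>0] for n in("top","scene")])
for x in range(300,640,40):
    print(x,[int(P[(abs(P[:,0]-x)<20)&(abs(P[:,1]-y)<20),2].max(initial=-1)) for y in range(-320,440,40)])
```

```text
300 [13, 8, 10, 10, 8, 6, 5, 10, 11, 9, 9, 9, 10, 12, 8, 8, 10, 10, 12]
340 [10, 8, 15, 17, 9, 53, 53, 10, 9, 11, 9, 9, 9, 49, 10, 13, 54, 10, 11]
380 [12, 27, 21, 20, 9, 9, 8, 28, 32, 36, 38, 8, 9, 55, 8, 50, 53, 54, 49]
420 [21, 21, 51, 68, 53, 83, 84, 505, 320, 325, 325, 11, 11, 51, 10, 44, 28, 51, 48]
460 [36, 9, 65, 69, 139, 143, 152, 517, 513, 391, 327, 15, 10, 8, 45, 44, 40, 37, 35]
500 [138, 142, 149, 153, 153, 154, 153, 431, 428, 389, 327, 298, 10, 22, 44, 43, 41, 45, 48]
540 [155, 155, 158, 155, 155, 155, 156, 307, 321, 328, 327, 38, 7, 33, 43, 45, 30, 41, 44]
580 [155, 154, 161, 157, 155, 161, 159, 154, 144, 328, 327, 288, 9, 38, 59, 54, 7, 554, 844]
620 [169, 155, 161, 164, 165, 163, 156, 155, 147, 291, 4, 10, 759, 761, 777, 792, 807, 826, 832]
```

```bash
python3 -m handwheel '[[[0.8,5.5,0],-2],[[0.8,5.5,0],-2],[[0.8,5.5,0],-2],[[0.8,5.5,0],-2],[[0.8,5.5,0],-2],[[0.8,5.5,0],-2],[[0.9,5.5,0],-2]]' 0.45 20
```

```text
time_s: 0.98
ee_pos: [331.1, -202.4, 206.3]
tcp_rot: [-0.0, 0.996, 0.095, 0.0]
wrist_force: [0.7, -0.5, 1.2]
opening: 0.446
grip_force: 0.0
```

```bash
python3 -m handwheel '[[[0,5.5,0],0],[[0,5.5,0],0],[[0,5.5,0],0],[[0,5.5,0],0],[[0,5.5,0],0],[[0,5.5,0],-1],[[1.0,4.0,0],-1],[[3.7,3.4,-3],-1],[[0,0,0],0]]'
python3 - <<'E'
from h import *
from scipy.optimize import least_squares,minimize
# edge fit of boxes: maximise gradient along projected model edges, per camera
def segs_fix():
    S=[]
    for y in(-35,35): S.append(((-50,y,35),(67,y,35)))
    for y in(-7.5,7.5): S.append(((-50,y,35),(53,y,35)))
    S+= [((-50,-35,35),(-50,-8,35)),((-50,8,35),(-50,35,35)),((55,-25,47),(55,25,47)),((-50,-35,0),(-50,-35,35)),((-50,35,0),(-50,35,35))]
    return S
def segs_sp(t):
    S=[]
    for y in(-t/2,t/2): S.append(((-30,y,45),(30,y,45)))
    for x in(-30,30): S.append(((x,-t/2,45),(x,t/2,45)))
    return S
def fit(d,S,p0):
    g=cv2.GaussianBlur(cv2.cvtColor(d["pixels"],cv2.COLOR_RGB2GRAY).astype(np.float32),(0,0),0.8)
    gm=np.hypot(cv2.Sobel(g,cv2.CV_32F,1,0),cv2.Sobel(g,cv2.CV_32F,0,1))
    pts=np.concatenate([np.linspace(a,b,40)*1.0 for a,b in S])
    w=np.concatenate([np.full(40,np.linalg.norm(np.subtract(a,b))) for a,b in S])
    def cost(p):
        c,s=np.cos(np.radians(p[2])),np.sin(np.radians(p[2]))
        X=np.c_[p[0]+c*pts[:,0]-s*pts[:,1],p[1]+s*pts[:,0]+c*pts[:,1],pts[:,2]]
        q=proj(d,X).astype(np.float32)
        return -(w*cv2.remap(gm,q[:,0],q[:,1],cv2.INTER_LINEAR).ravel()).sum()/w.sum()
    best=min((minimize(cost,np.add(p0,[dx,dy,da]),method="Nelder-Mead",options=dict(initial_simplex=np.add(p0,[dx,dy,da])+np.array([[0,0,0],[2,0,0],[0,2,0],[0,0,2]]))) for dx in(-2,2) for dy in(-2,2) for da in(-2,2)),key=lambda r:r.fun)
    return best.x.round(2),round(best.fun,1)
for n in("top","scene"):
    d=np.load(n+"0.npz")
    print(n,"fix",fit(d,segs_fix(),[513,265,-13.6]))
    for nm,p in(("S1",[392,374.3,-8.5]),("S2",[375,304,-17]),("S3",[378,201.6,8])):
        print(n,nm,[(t,)+fit(d,segs_sp(t),p) for t in(11,13,15)])
E
```

```text
time_s: 2.1
ee_pos: [376.9, 200.6, 171.8]
tcp_rot: [0.001, 0.997, 0.071, -0.005]
wrist_force: [-0.3, -0.3, -0.2]
opening: 0.452
grip_force: 0.0
top fix (array([512.36, 266.65, -13.92]), np.float64(-135.9))
top S1 [(11, array([392.82, 373.98,  -9.1 ]), np.float64(-217.0)), (13, array([392.66, 374.53,  -9.4 ]), np.float64(-230.4)), (15, array([392.58, 374.82,  -9.48]), np.float64(-231.3))]
top S2 [(11, array([373.13, 304.54, -17.9 ]), np.float64(-238.0)), (13, array([373.06, 304.59, -17.48]), np.float64(-237.7)), (15, array([372.99, 304.69, -17.58]), np.float64(-223.6))]
top S3 [(11, array([378.57, 200.92,   8.05]), np.float64(-258.9)), (13, array([378.69, 201.3 ,   8.3 ]), np.float64(-242.4)), (15, array([378.51, 201.56,   8.26]), np.float64(-211.9))]
scene fix (array([514.5 , 262.64, -13.46]), np.float64(-133.8))
scene S1 [(11, array([391.84, 373.19, -10.98]), np.float64(-139.1)), (13, array([391.47, 373.29, -10.12]), np.float64(-155.4)), (15, array([391.45, 373.23,  -9.79]), np.float64(-160.0))]
scene S2 [(11, array([371.32, 303.28, -17.69]), np.float64(-168.3)), (13, array([371.43, 303.22, -17.5 ]), np.float64(-174.5)), (15, array([371.18, 303.18, -17.76]), np.float64(-166.9))]
scene S3 [(11, array([377.94, 199.28,   6.48]), np.float64(-159.9)), (13, array([377.96, 199.26,   6.44]), np.float64(-154.4)), (15, array([377.77, 199.19,   6.36]), np.float64(-140.9))]
```

```bash
python3 -m handwheel '[[[0.1,0,-4],-0.5],[[0,0,-4],-0.5],[[0,0,-4],0],[[0,0,-3],0],[[0,0,-0.8],0],[[0,0,0],0]]'; python3 -m handwheel '[[[0,0,0],0],[[0,0,0],0],[[0,0,0],0],[[0,0,0],0],[[0,0,0],0],[[0,0,0],0]]' 0 20
```

```text
time_s: 2.85
ee_pos: [379.6, 199.5, 19.5]
tcp_rot: [-0.0, 0.998, 0.061, 0.0]
wrist_force: [0.1, -0.3, 0.7]
opening: 0.449
grip_force: 0.0
time_s: 3.6
ee_pos: [381.0, 200.3, 20.9]
tcp_rot: [-0.0, 0.998, 0.061, 0.002]
wrist_force: [-1.9, -1.3, 7.6]
opening: -0.001
grip_force: 3.1
```

Run:
```python
from bench import r
import cv2,numpy as np
d=r.snapshot("scene");np.savez("scene1.npz",**d)
print(r.sense())
cv2.imwrite("pics/s1.png",cv2.resize(d["pixels"][130:330,180:420,::-1],None,fx=3,fy=3,interpolation=cv2.INTER_CUBIC))
```

```text
{'time_s': 3.65, 'joint_positions': array([ 3.59306551e-01, -1.79857468e-01,  2.28214178e+00, -3.53733664e-04,
        1.03601195e+00,  1.80840942e+00]), 'dq': array([-1.23377962e-03, -5.26723310e-04, -1.92736483e-03,  7.68097195e-05,
        1.06611187e-03, -1.04187647e-03]), 'effort': array([ 1.78758656e-01, -2.05776465e+01, -2.90774506e+01,  1.45684588e-01,
       -4.04610392e-01, -9.02743795e-04]), 'ee_pos': array([381.00696986, 200.26932202,  20.92371447]), 'tcp_rot': array([-3.39062852e-04,  9.98142571e-01,  6.08988316e-02,  1.62012015e-03]), 'wrist_force': array([-1.88988746, -0.44788407,  6.0361767 ]), 'ft_torque': array([-0.16672938,  0.1759183 , -0.00145973]), 'grip_force': 3.115725248626404, 'opening': 0.0008400822594432162}
```

View pics/s1.png

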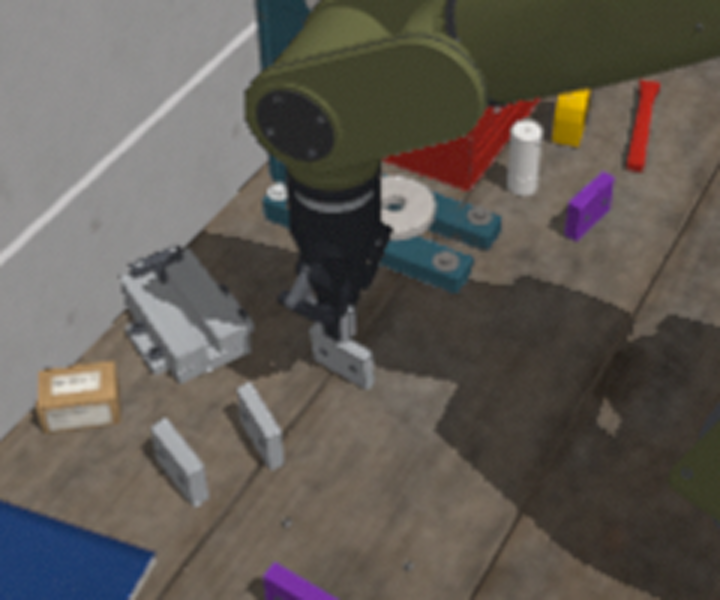

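The picture shows the closed fingers around (335,300), ending at the spacer's top edge. The spacer at (343,355) has hardly moved. I check the depth to see where the fingers are relative to it.

Run:
```python
from bench import r
from h import *
d=np.load("scene1.npz");P=cloud(d);ok=d["depth"]>0
top=r.snapshot("top");np.savez("top1.npz",**top)
for r0 in range(228,262,2):
    print(r0,[("%d,%d,%d"%tuple(P[r0,c])) if ok[r0,c] else "-" for c in range(280,308,3)])
print(proj(d,[[381,200.3,20.9],[381,200.3,60]]))
a=d["pixels"][205:270,265:330,::-1];cv2.imwrite("pics/s1b.png",np.hstack([cv2.resize(a,(560,560),interpolation=cv2.INTER_CUBIC)]))
```

```text
228 ['372,248,139', '370,240,133', '388,215,102', '375,216,112', '364,217,121', '364,207,113', '371,190,96', '433,119,-1', '426,114,0', '420,108,0']
230 ['368,252,138', '366,244,132', '386,217,98', '382,210,96', '364,217,113', '370,201,97', '368,193,92', '425,127,2', '421,119,0', '416,111,-3']
232 ['364,255,136', '363,247,130', '379,223,100', '376,216,97', '367,214,102', '368,203,93', '425,138,2', '422,129,-2', '415,125,0', '414,113,-8']
234 ['363,257,131', '363,247,123', '364,237,114', '365,226,105', '370,212,91', '371,201,82', '422,141,0', '416,135,-1', '413,127,-5', '404,124,0']
236 ['454,180,-2', '363,248,116', '365,236,106', '365,227,99', '374,209,79', '369,202,77', '417,147,0', '412,140,-3', '410,130,-8', '399,129,0']
238 ['449,184,-4', '438,183,2', '403,203,45', '367,226,90', '372,211,74', '370,202,69', '412,151,-2', '405,147,0', '401,139,-3', '394,134,-1']
240 ['441,192,0', '404,213,44', '397,209,46', '380,214,63', '372,211,67', '369,203,62', '405,158,0', '407,145,-11', '394,146,0', '389,139,-2']
242 ['435,198,1', '406,212,34', '395,211,42', '381,214,55', '373,210,58', '371,2
[... 692 characters left out ...]
 '379,206,10', '367,207,22', '356,206,29', '348,204,34', '363,178,0', '357,173,1']
254 ['407,224,-3', '398,221,0', '392,216,1', '389,208,-3', '380,206,2', '369,205,10', '358,205,19', '349,202,23', '359,182,0', '353,177,0']
256 ['400,230,-1', '392,227,1', '390,218,-3', '389,209,-10', '378,208,-2', '370,204,0', '360,203,7', '348,203,17', '355,186,-2', '347,183,2']
258 ['394,236,0', '390,229,-1', '384,224,-1', '379,218,-2', '370,215,2', '365,209,1', '361,202,-1', '349,203,8', '349,192,0', '343,186,0']
260 ['388,242,2', '384,235,0', '383,225,-8', '373,224,0', '368,217,-2', '361,213,0', '354,209,1', '351,201,-2', '344,198,0', '339,191,0']
[[293.25601104 248.00594771]
 [292.83728311 237.88360459]]
```

View pics/s1b.png

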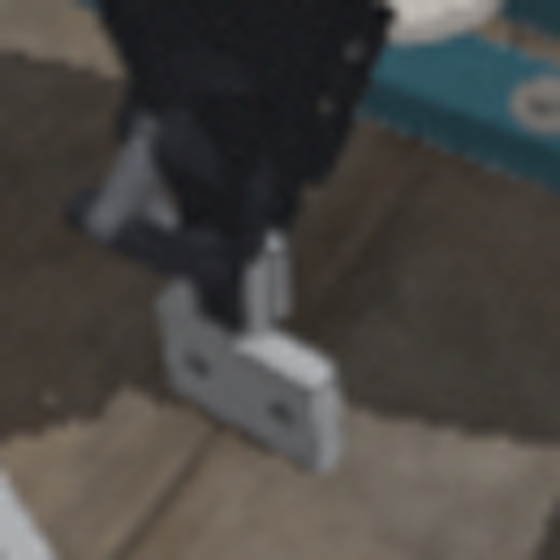

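The close-up shows the fingertip ending at the spacer's top edge (235,325), with the whole near face visible. The shut fingers appear to be above the spacer, not around it. I lift and measure where the tips really are.

```bash
python3 -m handwheel '[[[0,0,0.5],0],[[0,0,1.5],0],[[0,0,3],0],[[0,0,3],0],[[0,0,0],0],[[0,0,0],0]]'
python3 - <<'E'
from bench import r
from h import *
d=r.snapshot("scene");np.savez("scene2.npz",**d);P=cloud(d);s=r.sense();t=s["ee_pos"];print(t,s["opening"],s["wrist_force"])
m=(np.hypot(P[...,0]-t[0],P[...,1]-t[1])<45)&(d["depth"]>0)
for z in range(-5,200,10):
    q=P[m&(abs(P[...,2]-z)<5)]
    if len(q): print(z,len(q),q.min(0).round(),q.max(0).round())
E
```

```text
time_s: 4.45
ee_pos: [379.0, 199.6, 98.4]
tcp_rot: [0.0, 0.998, 0.061, -0.0]
wrist_force: [0.0, -0.1, -0.3]
opening: 0.001
grip_force: 0.0
[378.53834727 199.44749148  97.71906593] 0.0011084641613166356 [-1.24561634 -0.60018275  0.81461695]
-5 323 [334. 156.  -9.] [422. 244.  -0.]
5 159 [335. 156.   0.] [422. 241.   9.]
15 52 [348. 193.  10.] [407. 210.  20.]
25 50 [347. 195.  20.] [406. 211.  30.]
35 45 [348. 194.  30.] [408. 211.  40.]
45 92 [348. 193.  40.] [406. 211.  48.]
125 8 [367. 199. 124.] [382. 213. 130.]
135 28 [367. 194. 131.] [383. 216. 139.]
145 33 [368. 192. 140.] [384. 217. 150.]
155 24 [367. 192. 150.] [377. 215. 159.]
165 22 [366. 172. 162.] [376. 214. 170.]
175 83 [362. 162. 170.] [388. 236. 180.]
185 59 [361. 159. 180.] [390. 240. 190.]
195 72 [361. 156. 190.] [390. 241. 200.]
```

The shut fingertips are at z≈124 by the camera while the reported TCP is at 98. The earlier contact on the 45 mm top at reported 20.9 agrees with that, so the real tips are about 25 mm above the reported TCP. I apply that offset from here and pinch again, lower.

```bash
python3 -m handwheel '[[[0,0,-1],0],[[0,0,-2],0],[[0,0,-3],0],[[0,0,-3],0],[[0,0,-1.8],0],[[0,0,0],0],[[0,0,0],0]]' 0.45 20;  python3 -m handwheel '[[[0,0,0],0],[[0,0,0],0],[[0,0,0],0],[[0,0,0],0],[[0,0,0],0]]' 0 20
```

```text
time_s: 5.38
ee_pos: [379.3, 199.7, -9.3]
tcp_rot: [0.0, 0.998, 0.061, -0.0]
wrist_force: [0.4, -0.6, 0.6]
opening: 0.447
grip_force: 0.0
time_s: 6.0
ee_pos: [380.2, 200.0, -8.3]
tcp_rot: [-0.0, 0.998, 0.061, 0.001]
wrist_force: [0.2, -0.5, 4.9]
opening: 0.121
grip_force: 26.1
```

Opening 0.121 is about 10.3 mm, so this is the 11 mm one: a 13 mm spacer would read about 0.153. The edge fits in both cameras also picked 11 mm for it. I re-grip higher, with the tips about 24 mm up, so the fingers clear the block.

```bash
python3 -m handwheel '[[[0,0,0],0],[[0,0,0],0],[[0,0,0.4],0],[[0,0,0.4],0],[[0,0,0],0],[[0,0,0],0]]' 0.3;  python3 -m handwheel '[[[0,0,0],0],[[0,0,0],0],[[0,0,0],0],[[0,0,0],0],[[0,0,0],0]]' 0 60
python3 - <<'E'
from bench import r
from h import *
d=r.snapshot("scene");np.savez("scene3.npz",**d);d=r.snapshot("top");np.savez("top3.npz",**d);s=r.sense();print(s["ee_pos"],s["tcp_rot"],s["wrist_force"],s["opening"])
E
```

```text
time_s: 6.75
ee_pos: [379.4, 199.8, -1.2]
tcp_rot: [-0.0, 0.998, 0.061, 0.0]
wrist_force: [-0.0, -0.3, -0.2]
opening: 0.299
grip_force: 0.0
time_s: 7.38
ee_pos: [379.5, 199.9, -1.2]
tcp_rot: [-0.0, 0.998, 0.061, 0.0]
wrist_force: [-0.9, 1.1, 2.0]
opening: 0.118
grip_force: 60.9
[379.43608228 199.8526649   -1.1967168 ] [-1.01322168e-04  9.98150860e-01  6.07852214e-02  9.09414788e-05] [0.31887192 0.67491821 1.0770106 ] 0.11450018738877767
```

Run:
```python
from h import *
o=np.array([513.2,265.3]);
for n in("top","scene"):
    d=np.load(n+"0.npz");g=cv2.cvtColor(d["pixels"],cv2.COLOR_RGB2GRAY).astype(np.float32)
    print(n)
    for a in (-13.7,):
        c,s=np.cos(np.radians(a)),np.sin(np.radians(a))
        xs=np.arange(-55,75,1.);ys=np.arange(-48,48.1,1.)
        X,Y=np.meshgrid(xs,ys)
        W=np.c_[(o[0]+c*X-s*Y).ravel(),(o[1]+s*X+c*Y).ravel(),np.full(X.size,35.)]
        q=proj(d,W).astype(np.float32)
        im=cv2.remap(g,q[:,0].reshape(X.shape),q[:,1].reshape(X.shape),cv2.INTER_CUBIC)
        cv2.imwrite(f"pics/rect_{n}.png",cv2.resize(im,None,fx=5,fy=2.9,interpolation=cv2.INTER_LINEAR))
        for nm,lo,hi in(("x-45..-10",-45,-10),("x10..45",10,45)):
            m=(xs>lo)&(xs<hi);p=im[:,m].mean(1)
            print(nm," ".join(f"{int(y)}:{v:.0f}" for y,v in zip(ys,p) if y%2==0 or abs(y)<14))
        p=im[(abs(ys)>14)&(abs(ys)<30)].mean(0)
        print("along"," ".join(f"{int(x)}:{v:.0f}" for x,v in zip(xs,p) if x<-40 or x>40))
a=cv2.imread("pics/rect_top.png");b=cv2.imread("pics/rect_scene.png");cv2.imwrite("pics/rect.png",np.vstack([a,b]))
```

```text
top
x-45..-10 -48:148 -46:137 -44:137 -42:144 -40:146 -38:135 -36:139 -34:173 -32:205 -30:214 -28:210 -26:209 -24:210 -22:210 -20:209 -18:209 -16:210 -14:212 -13:212 -12:211 -11:209 -10:207 -9:204 -8:201 -7:199 -6:198 -5:200 -4:205 -3:210 -2:213 -1:211 0:205 1:195 2:181 3:166 4:153 5:149 6:154 7:169 8:186 9:200 10:208 11:212 12:212 13:211 14:210 16:210 18:210 20:210 22:210 24:209 26:209 28:211 30:213 32:212 34:200 36:175 38:147 40:144 42:153 44:157 46:147 48:135
x10..45 -48:127 -46:123 -44:127 -42:131 -40:128 -38:124 -36:142 -34:178 -32:208 -30:217 -28:212 -26:210 -24:209 -22:209 -20:209 -18:209 -16:209 -14:211 -13:212 -12:212 -11:211 -10:208 -9:205 -8:201 -7:198 -6:196 -5:198 -4:204 -3:210 -2:215 -1:214 0:209 1:199 2:186 3:171 4:158 5:151 6:155 7:167 8:185 9:200 10:210 11:215 12:215 13:214 14:212 16:210 18:210 20:209 22:208 24:207 26:208 28:210 30:213 32:212 34:196 36:166 38:133 40:122 42:127 44:132 46:134 48:137
along -55:145 -54:152 -53:156 -52:160 -51:165 -50:174 -49:187 -48:199 -47:208 -46:212 -45:212 -44:210 -43:209 -42:208 -41:208 41:208 42:208 43:208 44:208 45:208 46:208 47:2
[... 862 characters left out ...]
4:81 -3:79 -2:80 -1:85 0:95 1:108 2:121 3:133 4:142 5:149 6:153 7:157 8:159 9:160 10:160 11:160 12:159 13:159 14:158 16:158 18:157 20:157 22:156 24:157 26:159 28:160 30:158 32:142 34:112 36:88 38:83 40:88 42:92 44:94 46:97 48:105
along -55:121 -54:123 -53:126 -52:130 -51:135 -50:140 -49:146 -48:150 -47:154 -46:156 -45:157 -44:158 -43:158 -42:158 -41:158 41:157 42:157 43:157 44:157 45:157 46:158 47:158 48:158 49:158 50:159 51:158 52:156 53:152 54:146 55:139 56:129 57:119 58:109 59:100 60:92 61:86 62:82 63:81 64:80 65:82 66:83 67:86 68:89 69:93 70:98 71:102 72:106 73:107 74:108[ WARN:0@0.093] global loadsave.cpp:1063 imwrite_ Unsupported depth image for selected encoder is fallbacked to CV_8U.
```

View pics/rect.png

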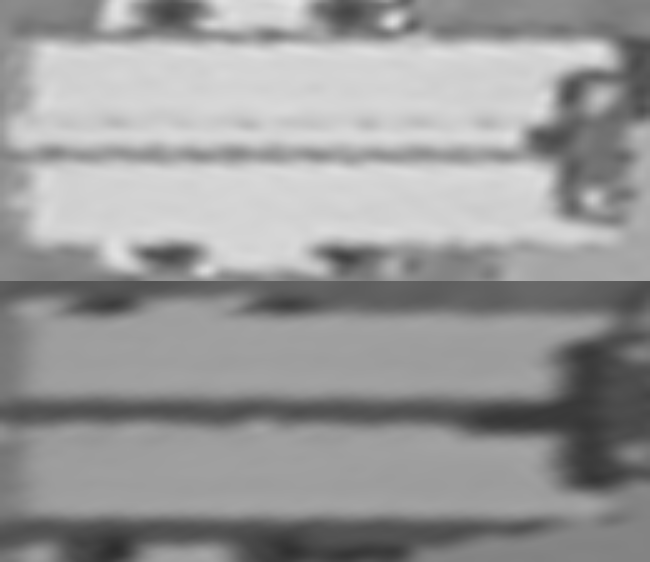

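The rectified views (top camera above, scene camera below) show the slot running straight along the assumed -13.7°. The block edges are at y≈-34/+36 in the top view and -37/+33.4 in the scene view. I aim for the centre line at -0.7 mm in that frame, lift the spacer and carry it over the slot.

```bash
python3 -m handwheel '[[[0,0,0.5],0],[[0,0,1.5],0],[[0,0,3],0],[[0,0,3],0],[[0,0,0],0]]'; python3 -m handwheel '[[[2,1.1,0],-3.5],[[2.5,1.3,0],-4],[[2.5,1.3,0],-4],[[2.5,1.3,0],-4],[[2,1.1,0],-3.5],[[1.0,0.5,0],-1.8],[[0,0,0],0],[[0,0,0],0],[[0,0,0],0]]'
python3 - <<'E'
from bench import r
from h import *
d=r.snapshot("scene");np.savez("scene4.npz",**d);s=r.sense();t=s["ee_pos"];w=s["tcp_rot"];print(t,2*np.degrees(np.arctan2(w[2],w[1])),s["wrist_force"],s["opening"])
a=np.radians(-13.8);o=np.array([513.0,264.6])
R=np.array([[np.cos(a),np.sin(a)],[-np.sin(a),np.cos(a)]]);print("tcp fixture",R@(t[:2]-o))
P=cloud(d);Q=(P[...,:2]-o)@R.T;z=P[...,2];m=(d["depth"]>0)&(abs(Q[...,0])<60)&(abs(Q[...,1])<25)
for h in range(30,130,5):
    k=m&(abs(z-h)<2.5);q=Q[k]
    if len(q): print(h,len(q),"x",np.percentile(q[:,0],[2,98]).round(1),"y",np.percentile(q[:,1],[10,50,90]).round(1))
cv2.imwrite("pics/s4.png",cv2.resize(d["pixels"][170:280,180:320,::-1],None,fx=5,fy=5,interpolation=cv2.INTER_CUBIC))
E
```

```text
time_s: 8.1
ee_pos: [381.6, 200.5, 81.9]
tcp_rot: [-0.001, 0.998, 0.061, 0.003]
wrist_force: [-0.1, 0.5, -3.0]
opening: 0.112
grip_force: 60.4
time_s: 9.22
ee_pos: [503.7, 265.4, 78.6]
tcp_rot: [0.0, 0.993, -0.12, -0.0]
wrist_force: [-0.5, -0.9, -2.8]
opening: 0.117
grip_force: 60.3
[503.82665515 265.51118071  78.7330482 ] -13.821863615402613 [-0.40246935 -1.74847016 -3.62171876] 0.11422023460111483
tcp fixture [-9.12589673 -1.30327084]
30 79 x [-50.9  54.8] y [-18.5  -5.4  18.5]
35 293 x [-49.8  55.2] y [-19.1   9.4  21.8]
40 33 x [-50.   56.5] y [-12.9   9.2  20.9]
45 20 x [53.1 59.1] y [-2.1  7.8 21.2]
50 6 x [53.2 59.4] y [ 4.3 14.7 21.1]
55 1 x [54.5 54.5] y [20.2 20.2 20.2]
80 8 x [-40.    8.3] y [-0.6  5.   5.4]
85 13 x [-40.9  -0.1] y [-2.5  4.9  5.7]
90 11 x [-42.3 -11.6] y [1.1 5.1 5.5]
95 14 x [-41.7 -14.4] y [-2.4  4.4  6. ]
100 10 x [-43.4 -17.3] y [-2.   4.1  5.6]
105 10 x [-42.4 -16.1] y [-3.7  4.4  9.9]
110 16 x [-42.   -9.6] y [-0.7  5.7 10.8]
115 23 x [-41.9  -8.1] y [-15.    5.4  14.7]
120 31 x [-41.9  -7.2] y [-10.9   4.7  17.8]
125 58 x [-42.    2.7] y [-5.4 -1.  10.9]
```

View pics/s4.png

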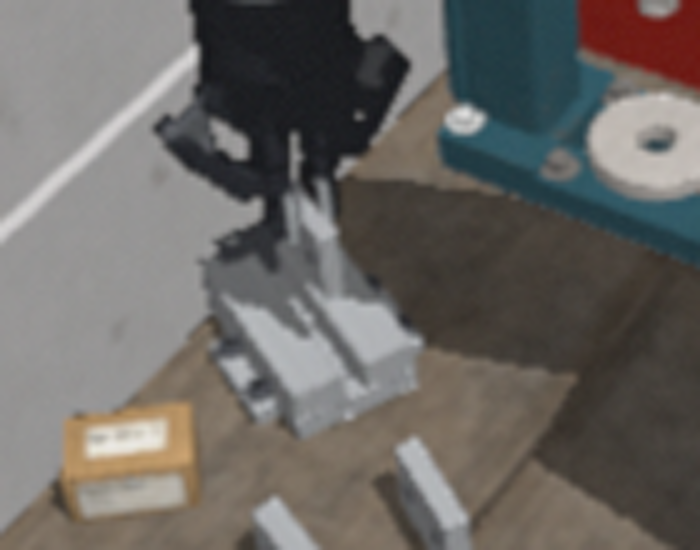

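The spacer hangs level over the slot at (310,240), in line with the slot groove, with nothing else touched. I lower it towards the mouth and feel for it.

```bash
python3 -m handwheel '[[[0,0,-1],0],[[0,0,-1.5],0],[[0,0,-1.3],0],[[0,0,0],0],[[0,0,0],0]]'
python3 - <<'E'
from bench import r
from h import *
d=r.snapshot("scene");np.savez("scene5.npz",**d);s=r.sense();t=s["ee_pos"];w=s["tcp_rot"];print(t,2*np.degrees(np.arctan2(w[2],w[1])),s["wrist_force"])
a=np.radians(-13.8);o=np.array([513.0,264.6])
c,sn=np.cos(a),np.sin(a);R=np.array([[c,sn],[-sn,c]]);print("tcp fixture",R@(t[:2]-o))
g=cv2.cvtColor(d["pixels"],cv2.COLOR_RGB2GRAY).astype(np.float32)
def prof(z,lo,hi,ys):
    X,Y=np.meshgrid(np.arange(lo,hi,1.),ys)
    q=proj(d,np.c_[(o[0]+c*X-sn*Y).ravel(),(o[1]+sn*X+c*Y).ravel(),np.full(X.size,float(z))]).astype(np.float32)
    return cv2.remap(g,q[:,0].reshape(X.shape),q[:,1].reshape(X.shape),cv2.INTER_CUBIC).mean(1)
ys=np.arange(-16,17)
print("ys",ys.tolist())
print("slot z35 x-49..-43",prof(35,-49,-43,ys).astype(int).tolist())
print("spacer z80 x-38..-22",prof(80,-38,-24,ys).astype(int).tolist())
print("spacer bottom z41 x-36..0",prof(t[2]+1.2,-36,10,ys).astype(int).tolist())
E
```

```text
time_s: 9.9
ee_pos: [504.4, 265.8, 40.6]
tcp_rot: [0.0, 0.993, -0.12, -0.0]
wrist_force: [0.0, -0.5, -3.0]
opening: 0.114
grip_force: 60.3
[504.7652334  265.94664478  41.09061405] -13.83040417747777 [-0.08881972  0.11504778 -2.36956242]
tcp fixture [-8.31828396 -0.65649444]
ys [-16, -15, -14, -13, -12, -11, -10, -9, -8, -7, -6, -5, -4, -3, -2, -1, 0, 1, 2, 3, 4, 5, 6, 7, 8, 9, 10, 11, 12, 13, 14, 15, 16]
slot z35 x-49..-43 [175, 176, 176, 176, 175, 173, 169, 160, 147, 132, 118, 105, 97, 93, 94, 99, 109, 123, 139, 154, 165, 169, 169, 168, 169, 170, 171, 172, 172, 173, 175, 175, 176]
spacer z80 x-38..-22 [103, 103, 102, 102, 103, 107, 116, 128, 143, 156, 164, 166, 165, 163, 162, 163, 161, 156, 144, 128, 110, 97, 91, 91, 93, 96, 100, 104, 106, 106, 104, 102, 100]
spacer bottom z41 x-36..0 [165, 165, 164, 162, 157, 151, 143, 136, 129, 124, 120, 116, 113, 110, 108, 106, 105, 104, 104, 107, 112, 117, 120, 119, 116, 113, 112, 114, 119, 126, 134, 141, 148]
```

Run:
```python
from h import *
d=np.load("scene5.npz");d0=np.load("scene0.npz")
o=np.array([513.0,264.6])
def prof(d,o,a,z,lo,hi,ys):
    a=np.radians(a);c,sn=np.cos(a),np.sin(a)
    g=cv2.cvtColor(d["pixels"],cv2.COLOR_RGB2GRAY).astype(np.float32)
    X,Y=np.meshgrid(np.arange(lo,hi,1.),ys)
    q=proj(d,np.c_[(o[0]+c*X-sn*Y).ravel(),(o[1]+sn*X+c*Y).ravel(),np.full(X.size,float(z))]).astype(np.float32)
    return cv2.remap(g,q[:,0].reshape(X.shape),q[:,1].reshape(X.shape),cv2.INTER_CUBIC).mean(1).astype(int).tolist()
ys=np.arange(-14,15)
print(ys.tolist())
print("held top z87.3",prof(d,o,-13.8,87.3,-37,-26,ys))
print("held top z86",prof(d,o,-13.8,86,-37,-26,ys))
print("slot free z35",prof(d0,o,-13.8,35,-40,40,ys))
print("S3 start, about TCP xy",prof(d0,[379.4,199.85],7.0,45,-28,24,ys))
print("block now, z35 x-49..-44 y+-25..45",prof(d,o,-13.8,35,-49,-40,np.arange(25,45)),prof(d,o,-13.8,35,-49,20,np.arange(-45,-25)))
```

```text
[-14, -13, -12, -11, -10, -9, -8, -7, -6, -5, -4, -3, -2, -1, 0, 1, 2, 3, 4, 5, 6, 7, 8, 9, 10, 11, 12, 13, 14]
held top z87.3 [96, 94, 91, 92, 97, 107, 122, 139, 157, 171, 180, 182, 179, 177, 175, 175, 173, 167, 154, 136, 115, 99, 92, 96, 106, 118, 127, 130, 127]
held top z86 [99, 97, 95, 96, 102, 112, 127, 144, 161, 174, 181, 181, 177, 175, 175, 174, 171, 162, 148, 128, 108, 94, 91, 97, 107, 117, 124, 126, 122]
slot free z35 [160, 160, 159, 157, 152, 144, 133, 119, 105, 93, 85, 82, 83, 89, 99, 113, 127, 140, 148, 153, 154, 155, 156, 157, 158, 158, 158, 158, 158]
S3 start, about TCP xy [84, 84, 83, 83, 84, 88, 95, 105, 118, 131, 143, 152, 156, 157, 157, 155, 152, 146, 137, 125, 110, 98, 90, 87, 87, 88, 90, 90, 91]
block now, z35 x-49..-44 y+-25..45 [175, 175, 175, 176, 176, 174, 169, 161, 148, 131, 115, 102, 95, 93, 94, 97, 102, 110, 119, 128] [62, 63, 65, 67, 70, 74, 79, 88, 99, 110, 121, 128, 133, 135, 137, 139, 142, 144, 147, 150]
```

In the scene camera the held spacer's centre is at -1.07 and the slot centre at about -1.2, so they are aligned. I lower it in small steps.

```bash
python3 -m handwheel '[[[0,0,-0.4],0],[[0,0,-0.4],0],[[0,0,-0.3],0],[[0,0,-0.3],0],[[0,0,0],0],[[0,0,0],0]]'
```

```text
time_s: 10.7
ee_pos: [504.1, 265.6, 26.5]
tcp_rot: [0.0, 0.993, -0.12, -0.0]
wrist_force: [-0.5, -1.9, -3.2]
opening: 0.111
grip_force: 60.3
```

It went in: the spacer bottom is at about 28 mm, below the 35 mm block top, with hardly any force. I carry on to the floor.

```bash
python3 -m handwheel '[[[0,0,-0.4],0],[[0,0,-0.4],0],[[0,0,-0.3],0],[[0,0,-0.2],0],[[0,0,-0.1],0],[[0,0,0],0],[[0,0,0],0]]'
```

```text
time_s: 11.58
ee_pos: [504.2, 265.7, 13.8]
tcp_rot: [0.0, 0.993, -0.12, -0.0]
wrist_force: [-4.7, -3.6, 5.9]
opening: 0.117
grip_force: 61.6
```

The spacer stands on the floor: z 13.8 and Fz about +6. I relieve the side and down load slightly, then slide it towards the stop at a moderate speed, stopping short.

```bash
python3 -m handwheel '[[[-0.01,-0.04,0.08],0],[[0,0,0],0],[[0,0,0],0]]'; python3 -m handwheel '[[[0.4,-0.1,0],0],[[0.4,-0.1,0],0],[[0.4,-0.1,0],0],[[0.4,-0.1,0],0],[[0.4,-0.1,0],0],[[0.4,-0.1,0],0],[[0,0,0],0],[[0,0,0],0]]'
```

```text
time_s: 11.95
ee_pos: [504.2, 265.6, 13.9]
tcp_rot: [-0.0, 0.993, -0.12, -0.0]
wrist_force: [-3.1, -1.6, 2.3]
opening: 0.113
grip_force: 60.9
time_s: 12.95
ee_pos: [528.7, 259.7, 13.9]
tcp_rot: [-0.0, 0.993, -0.12, 0.001]
wrist_force: [-1.5, 0.5, 2.9]
opening: 0.113
grip_force: 61.1
```

```bash
python3 -m handwheel '[[[0.1,-0.02,0],0],[[0.1,-0.03,0],0],[[0.1,-0.02,0],0],[[0.1,-0.03,0],0],[[0.1,-0.02,0],0],[[0,0,0],0],[[0,0,0],0]]'
```

```text
time_s: 13.82
ee_pos: [533.4, 258.4, 13.8]
tcp_rot: [-0.0, 0.993, -0.12, 0.0]
wrist_force: [-4.2, 1.5, 4.6]
opening: 0.114
grip_force: 61.4
```

```bash
python3 -m handwheel '[[[0.05,-0.01,0],0],[[0.05,-0.01,0],0],[[0.05,-0.01,0],0],[[0.05,-0.02,0],0],[[0,0,0],0],[[0,0,0],0]]'
```

```text
time_s: 14.58
ee_pos: [535.3, 258.0, 13.8]
tcp_rot: [-0.0, 0.993, -0.12, -0.0]
wrist_force: [-4.9, 1.2, 5.0]
opening: 0.11
grip_force: 61.4
```

```bash
python3 -m handwheel '[[[0.05,-0.01,0],0],[[0.05,-0.01,0],0],[[0.05,-0.02,0],0],[[0,0,0],0],[[0,0,0],0]]'
```

```text
time_s: 15.2
ee_pos: [536.8, 257.6, 13.8]
tcp_rot: [-0.0, 0.993, -0.12, 0.0]
wrist_force: [-5.3, 0.6, 5.6]
opening: 0.113
grip_force: 61.4
```

```bash
python3 -m handwheel '[[[0.05,-0.01,0],0],[[0.05,-0.01,0],0],[[0.05,-0.02,0],0],[[0,0,0],0],[[0,0,0],0]]'
```

```text
time_s: 15.82
ee_pos: [537.8, 257.3, 13.9]
tcp_rot: [-0.0, 0.993, -0.12, -0.001]
wrist_force: [-6.6, 2.3, 5.6]
opening: 0.11
grip_force: 61.7
```

```bash
python3 -m handwheel '[[[0,0,0.06],0],[[0.03,-0.01,0],0],[[0.03,-0.01,0],0],[[0,0,0],0],[[0,0,0],0]]'
```

```text
time_s: 16.45
ee_pos: [537.7, 257.3, 13.8]
tcp_rot: [-0.0, 0.993, -0.12, -0.001]
wrist_force: [-7.0, 3.8, 4.1]
opening: 0.114
grip_force: 61.4
```

```bash
python3 -m handwheel '[[[0.05,-0.01,0],0],[[0.05,-0.01,0],0],[[0.05,-0.02,0],0],[[0,0,0],0],[[0,0,0],0]]'
```

```text
time_s: 17.08
ee_pos: [537.7, 257.3, 13.9]
tcp_rot: [-0.0, 0.993, -0.12, -0.003]
wrist_force: [-12.6, 3.5, 8.5]
opening: 0.113
grip_force: 61.9
```

About 13 N along the slot at the wrist, with the spacer motionless against the stop, so roughly 10 N on the stop. I hold it there.

```bash
python3 -m handwheel '[[[0,0,0],0],[[0,0,0],0],[[0,0,0],0],[[0,0,0],0],[[0,0,0],0],[[0,0,0],0],[[0,0,0],0],[[0,0,0],0],[[0,0,0],0],[[0,0,0],0]]'
```

```text
time_s: 18.32
ee_pos: [537.7, 257.3, 13.9]
tcp_rot: [-0.0, 0.993, -0.12, -0.003]
wrist_force: [-12.1, 3.6, 9.2]
opening: 0.115
grip_force: 61.9
```

```bash
python3 -m handwheel '[[[-0.06,0.015,0.03],0],[[-0.06,0.015,0.03],0],[[0,0,0],0]]'; python3 -m handwheel '[[[0,0,0],0],[[0,0,0],0],[[0,0,0],0],[[0,0,0],0],[[0,0,0],0]]' 0.3; python3 -m handwheel '[[[0,0,0.5],0],[[0,0,1.5],0],[[0,0,3],0],[[0,0,4],0],[[0,0,4],0],[[-4,-2,2],0],[[-5,-3,0],0],[[-5,-3,0],0],[[0,0,0],0],[[0,0,0],0]]'
python3 - <<'E'
from bench import r
from h import *
o=np.array([513.0,264.6]);a=np.radians(-13.8);R=np.array([[np.cos(a),np.sin(a)],[-np.sin(a),np.cos(a)]])
for n in("scene","top"):
    d=r.snapshot(n);P=cloud(d);Q=(P[...,:2]-o)@R.T;z=P[...,2]
    m=(d["depth"]>0)&(abs(Q[...,1])<8)&(Q[...,0]>-30)&(Q[...,0]<53)&(z>52)&(z<70)
    q=Q[m];print(n,m.sum(),"x",np.percentile(q[:,0],[3,97]),"y",np.percentile(q[:,1],[10,90]),"z",np.median(z[m])) if m.any() else print(n,"none")
    if n=="scene":cv2.imwrite("pics/s9.png",cv2.resize(d["pixels"][150:320,180:400,::-1],None,fx=3.5,fy=3.5,interpolation=cv2.INTER_CUBIC))
E
```

```text
time_s: 18.7
ee_pos: [537.8, 257.3, 13.9]
tcp_rot: [-0.0, 0.993, -0.12, -0.001]
wrist_force: [-6.0, 4.7, 0.8]
opening: 0.116
grip_force: 60.9
time_s: 19.32
ee_pos: [539.3, 256.5, 14.8]
tcp_rot: [-0.0, 0.993, -0.12, 0.0]
wrist_force: [-0.5, 0.2, -0.4]
opening: 0.298
grip_force: 0.0
time_s: 20.58
ee_pos: [400.0, 176.8, 166.3]
tcp_rot: [-0.001, 0.993, -0.12, 0.002]
wrist_force: [1.5, 0.0, -0.1]
opening: 0.301
grip_force: 0.0
scene 80 x [-5.80791866 48.76992357] y [-3.7085587   5.68326883] z 59.19124102630094
top 5 x [47.52344654 52.58478031] y [1.34067346 6.34610737] z 60.39513688827293
```

View pics/s9.png

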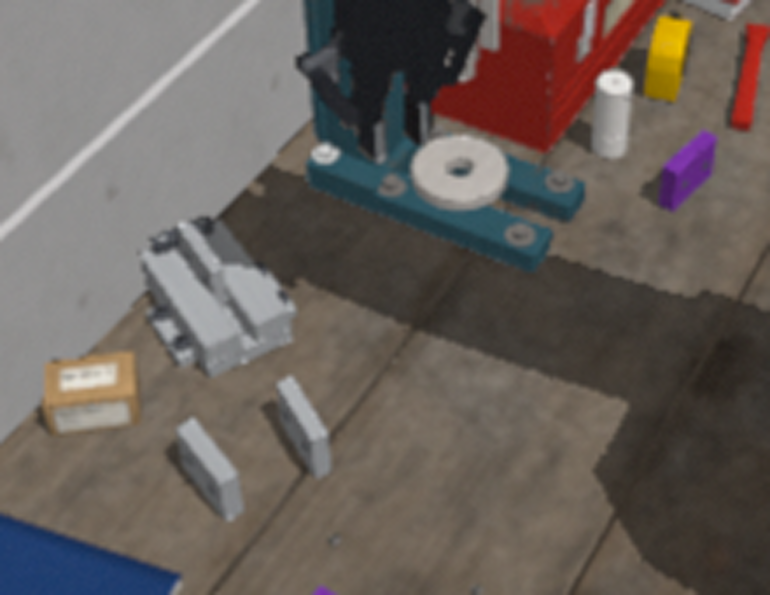

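The view shows the spacer standing in the slot up against the dark stop at (205,250). Its top is at 59–60 mm, and its rear end is at x≈-5.8 by depth, where -5 is expected. The other two spacers (300,425) and (210,470), the box, pin and tape are in place, and the gripper is clear.

```bash
python3 -c "
from bench import r
print(r.job_done())"
```

```text
the job is handed in; nothing more can be done
None
```

I handed the job in at about 20.6 s of 64 s: the 11 mm spacer (pinched at about 10 mm; I did not pinch the other two, but the camera edge fits agreed) is released upright on the slot floor against the stop after just over a second's push of roughly 10 N, estimated from the wrist force, and nothing else looked moved in the last picture.

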